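# Take the lens off the inspection camera

## Task

Take the lens off the upward-looking inspection camera: push the red release button fully down, turn the lens about a quarter turn anticlockwise (seen from above) until you feel it come up against its stop, then lift it straight off and stand it upright in the middle of the round rubber lens rest. Do it gently, without forcing the button, the mount or the stop and without dropping the lens, leave the other things on the bench where they are, and let go of the lens at the end.

Things in the scene. Friction and masses are not known exactly. Their poses are not given: they have to be found in the camera images.
- camera: grey box camera fixed to the bench, lens mount facing up. Origin on the vertical lens axis at bench level. Box 170 mm along its x (-65 to +105), 110 mm along its y, 46 mm high. The red button is on its +x side, 72 mm from the lens axis. Its place on the bench and its yaw vary.
- mount (a point): centre of the mouth of the steel mount ring (71 mm across, 58 mm above the bench). Two tabs in it hold the lens lugs. Turned anticlockwise they meet a sprung stop 51 to 99 degrees from the start; no pose shows where, it must be felt: 0.15 N m, rising to 0.4 over the next 4 degrees, then hard. From 2 degrees before to the end of that travel it lifts out; earlier it is caught. Over 35 N harms it.
- button_top (a point): centre of the top face of the red release button: 22 mm across, 65 mm above the bench when up, its centre 41 mm from the lens flange's edge. The point moves with the button.
- release (a joint): how far the button is pushed down, m: 0 up, 0.008 fully down on a hard end stop (25 N damages it). It slides stiffly, about 3.5 N, and stays where it is left. Its brass pin blocks the lens's red ear from turning anticlockwise until it is over 7 mm down; a fixed steel post blocks it clockwise.
- lens: black lens, 0.25 to 0.5 kg, glass up; z along its axis, origin at the centre of its foot, at first 49 mm above the bench. From the foot up: neck 42 mm across, two opposite lugs 57 mm across, 5 mm high; aluminium flange 62 mm across from 11 to 20 mm; red ear on its +x side, 12 to 18 mm up, reaching 41 mm out; round barrel 56 mm across from 20 to 70 mm (flat glass top).
- lens_barrel (a point): on the lens axis, middle of the ribbed barrel, 46 mm above the foot; grip here, from any side. In the mount the lens has 1.5 to 4 mm sideways play; a spring (about 9 N) presses its lugs up under the tabs, so turning takes up to 0.2 N m, under 0.1 if the grip holds it down. Once free of the tabs the spring can raise it 4 mm; after a 15 mm lift it is clear of the mount.
- rest: round lens rest fixed to the bench: aluminium disc 120 mm across with a flat black rubber top 110 mm across, no rim. Origin: centre of its underside at bench level; top at z = 10 mm.
- square: bystander: small steel square standing on its green stock (90 x 18 mm, blade to 101 mm high), origin under its centre; leave alone
- vblock: bystander: steel V-block 60 x 50 x 44 mm, origin under its centre; leave alone
- bin: bystander: small yellow open bin 90 x 70 x 50 mm, origin under its centre; leave alone
There are look-alikes about, which are no part of the job. Leave any green look-alike of the lens alone.

How it is judged:
On the way, in this order (a step that is already met when the one before it is completed fails the run):
1. the release button is pushed fully down while the lens is still locked (value of joint release above 0.0072 m and angle between the x axis of lens and the x axis of camera, either way round below 0.15 rad), for 0.1 s.
2. the lens is turned anticlockwise out of the tabs, still in the mount (angle between the x axis of lens and the x axis of camera, either way round above 0.75 rad and z of lens in the frame of camera below 0.058 m and horizontal distance between lens and camera below 0.006 m), for 0.1 s.
3. the lens is lifted off (z of lens in the frame of camera above 0.075 m), for 0.1 s.
At the end, for the whole second after the job is handed in: The lens stands upright (within 4.5 degrees) and at rest on the rubber top of the rest, its axis within 25 mm of the rest's centre, released (horizontal distance between lens and rest below 0.025 m and z of lens in the frame of rest between 0.007 and 0.013 m and angle between lens's own z axis and vertical below 0.08 rad and linear speed of lens below 0.02 m/s and contact force between the fingers and lens below 0.2 N); the robot touches nothing.
It fails at once if the button is pushed with more than 25 N (contact force between anything else and release above 25 N).
It fails at once if the lens is forced against the mount, its tabs or its stop with more than 35 N (contact force between lens and camera above 35 N).
It fails at once if the lens is dropped (falls freely faster than 0.45 m/s) (linear speed of lens above 0.45 m/s and contact force between the fingers and lens below 0.5 N).
It fails at once if the lens hits or is pressed on the rest with more than 40 N (contact force between lens and rest above 40 N).
It fails at once if a bystander is moved more than 30 mm (distance of any of square, vblock, bin from where it was at the start of the episode above 0.03 m).
It also fails if it takes over 72 s, if anything falls off the work surface, if the arm or the gripper's body presses on something with over 40 N, if the wrist force passes 120 N, or if a joint passes its speed limit or range.

## Robot

A 6-joint arm with a two-finger parallel gripper is mounted at the origin on the work surface. World frame = base frame: x ahead of the robot, y to its left, z up, the work surface at z = 0. Lengths are in m, angles in rad, forces in N, time in s.
With the tool pointing down it reaches from about 0.35 to 0.925 m from the base axis. Payload 6.4 kg.
Tool frame: the origin (TCP) lies midway between the tips of the shut fingers; the grasp point (between the pads) lies 19 mm behind it; z points along the fingers, y is the line along which they close (so a half turn about z gives the same grasp; the last joint's range is limited). The gripper opens to 94 mm and grips with 3 to 60 N. Pads are 16 mm wide; open, the fingers measure 119 mm over their backs; the gripper's body (75 mm by 177 mm) begins 78 mm behind the grasp point.
Start: joints at [0.968, 0.245, 1.558, -0, 1.339, -0.174], TCP at [0.27, 0.591, 0.205] pointing down, gripper open.
Joint ranges: [-3.13, 3.13], [-1.02, 2.26], [0.13, 2.54], [-0.95, 4.09], [0.21, 2.88], [-2.74, 2.74]. Speed limits (rad/s): [2.57, 2.57, 3.14, 3.14, 3.14, 3.14].

## Interface

Orientations are given as a unit quaternion [x, y, z, w].
In Python, from station import arm gives the robot as it stands.
- The arm moves only by the tool send_rows, never from a script. Its argument "moves" is a list of rows, each an object with "dp": the shift along the tool's x, y, z in cm, a list of three; "rot": the turn, a rotation vector about the tool's x, y, z in rad, a list of three. A call has 1 to 8 rows; each row is the pose to reach, as a shift and turn from the pose commanded when the call began, along the tool's axes at that moment; what a row does not reach only later rows make up. A row lasts 1/10 s, in which the tool goes at most 50 mm and 8.59 degrees, less where a joint would pass 70% of its speed; a pose out of reach is approached as far as the arm can. A call with a gripper value outside its range is refused whole. "grip" is the finger opening in cm, from 0 to 9.4, set as the call begins (left out, the last holds). The fingers move at their own pace and stop on an object; "squeeze" is the grip in N (left out, the last holds). Time passes only in rows, so rows that repeat a pose let the fingers close. It gives the time, the measured TCP pose, the force, the opening and the grip force at its end, in the units of the state.
- arm.sense(): the state, without advancing time (a new reading comes with each control period).
- arm.snapshot(name): name is "side" or "top"; returns a dict with "frame" (480x640x3 uint8, red, green, blue), "z_map" (480x640 float32, m along the optical axis (not along the pixel's ray), 0 where there is no reading), "mtx" (3x3 intrinsics, pixels), "extrinsics" (4x4, takes a point from camera to world coordinates). Camera axes: x right, y up, looking along -z (the intrinsics and any distortion apply to the point x, -y, -z); pixel columns grow to the right and rows downward; lengths in m; the calibration is good to about 2 mm. A picture is of the moment at which its call begins.
- arm.finish_job(): hands the job in; it is judged then, once.
Trained networks look in a picture, given as the dict that the camera call returned (one of the last four; its "shot" number tells which), for a name from the list of things; names that differ only in an ending like _2 or _b are one class to them, and where a whole thing is asked for, a point or a joint stands for the part that bears it (a point fixed in the world has none). Each returns a list of dicts, best first, with "confidence" (0 to 1); they miss things now and then, are a little off and sometimes report something else, mostly with a low value. They report only what shows in the picture. A call takes as long as a camera call. They do not tell look-alikes from the thing itself.
- arm.regions_of(picture, thing): "mask" (480x640 bool, what is visible of it) and "point" ([column, row] in pixels, amid what is visible of it).
The state is a dict: "t": time; "joint_pos": joint angles; "joint_velocities": joint speeds; "effort": joint torques, N m; "position": TCP position; "tcp_rot": TCP orientation; "wrist_force": force on the tool from outside, world axes, zero at the start; "moment": the same for the moment, N m; "gripper_width": finger opening in m; "finger_force": force on a finger pad.
Only numpy, scipy, OpenCV 4.12 (cv2) and the standard library are available. Lean on these libraries where they do the work, as an engineer would, in place of code of your own. Each camera call takes 0.05 s, during which the arm holds its last target. There are 200 camera calls.

## Working session

There is one attempt and no reset: what is moved stays moved. The work goes in short steps, Python scripts to look and compute and a tool call to move; the robot and the scene stay as the last step left them, time stands still between calls to the robot, and variables do not carry over. Pictures are saved under pics/ and viewed, at most 10 in all, crops included, and the job is handed in when it is done.

Besides the shell and the picture viewer there is one more tool, called after ">>>" as name([rows], argument=value, ...), one row to a line, values as JSON. send_rows: Moves the arm, as the interface text tells. Its arguments: {"type":"object","properties":{"moves":{"type":"array","items":{"type":"object","properties":{"dp":{"type":"array","items":{"type":"number"}},"rot":{"type":"array","items":{"type":"number"}}}}},"grip":{"type":"number"},"squeeze":{"type":"number"}},"required":["moves"]}

```bash
ls; mkdir -p pics; cat > h.py <<'E'
import numpy as np, cv2
from station import arm
def world(p, uv_mask):
    """world points of masked pixels"""
    K=np.array(p["mtx"]);T=np.array(p["extrinsics"]);z=p["z_map"]
    v,u=np.nonzero(uv_mask & (z>0)); d=z[v,u]
    x=(u-K[0,2])/K[0,0]*d; y=(v-K[1,2])/K[1,1]*d
    P=np.c_[x,-y,-d]@T[:3,:3].T+T[:3,3]
    return P
def save(p,name,crop=None,scale=1):
    f=p["frame"][:,:,::-1]
    if crop: a,b,c,d=crop; f=f[b:d,a:c]
    cv2.imwrite("pics/"+name,cv2.resize(f,None,fx=scale,fy=scale,interpolation=cv2.INTER_CUBIC))
E
python3 - <<'E'
from h import *
ims=[]
for n in("top","side"):
    p=arm.snapshot(n); print(n,p.keys(),np.round(p["mtx"],1).tolist(),np.round(p["extrinsics"],3).tolist()); save(p,n+"0.png")
    for t in("camera","lens","release","rest","square","vblock","bin"):
        for r in arm.regions_of(p,t)[:4]:
            P=world(p,r["mask"])
            print(t,round(r["confidence"],2),np.round(r["point"]),r["mask"].sum(),np.round(np.median(P,0),3) if len(P) else None, np.round(np.percentile(P,[2,98],axis=0),3).tolist() if len(P) else None)
print(arm.sense())
E
```

```text
pics
top dict_keys(['frame', 'z_map', 'mtx', 'extrinsics', 'shot']) [[564.2, 0.0, 316.0], [0.0, 564.2, 236.3], [0.0, 0.0, 1.0]] [[-0.026, 0.98, -0.197, 0.363], [-1.0, -0.027, -0.004, 0.005], [-0.01, 0.196, 0.98, 1.185], [0.0, 0.0, 0.0, 1.0]]
camera 0.85 [397. 249.] 4009 [ 0.549 -0.156  0.047] [[0.456, -0.227, 0.004], [0.629, -0.104, 0.066]]
lens 0.9 [412. 262.] 869 [ 0.522 -0.166  0.12 ] [[0.497, -0.193, 0.066], [0.553, -0.143, 0.125]]
lens 0.81 [444. 329.] 906 [ 0.388 -0.236  0.071] [[0.358, -0.266, 0.003], [0.418, -0.214, 0.075]]
lens 0.66 [246. 258.] 2505 [0.551 0.157 0.011] [[0.497, 0.102, 0.005], [0.604, 0.211, 0.016]]
release 0.57 [397. 232.] 151 [ 0.589 -0.158  0.065] [[0.56, -0.167, 0.056], [0.605, -0.149, 0.071]]
rest 0.87 [244. 261.] 2524 [0.55  0.157 0.011] [[0.497, 0.102, 0.004], [0.606, 0.21, 0.016]]
square 0.61 [312. 175.] 340 [0.735 0.006 0.018] [[0.691, -0.005, 0.008], [0.778, 0.016, 0.102]]
vblock 0.67 [143. 288.] 896 [0.495 0.366 0.032] [[0.464, 0.334, 0.003], [0.528, 0.392, 0.048]]
bin 0.92 [527. 289.] 1887 [ 0.473 -0.421  0.01 ] [[0.428, -0.449, 0.001], [0.515, -0
[... 1137 characters left out ...]
: 0.8, 'joint_pos': array([ 9.67904716e-01,  2.45036665e-01,  1.55778819e+00,  1.71284511e-05,
        1.33872609e+00, -1.74141437e-01]), 'joint_velocities': array([-0.00038424, -0.00047243, -0.00102834, -0.00022785, -0.00083961,
        0.00202842]), 'effort': array([-1.37500469e-04, -4.15783775e+01, -3.14867806e+01,  6.85283588e-02,
        2.85870518e-02,  2.39936480e-05]), 'position': array([0.27025023, 0.59117085, 0.20550216]), 'tcp_rot': array([2.12738786e-01, 9.77109108e-01, 2.24539830e-05, 1.85036809e-07]), 'wrist_force': array([-0.01397175, -0.02247958,  0.21037169]), 'moment': array([-0.03649853,  0.02704   ,  0.01766069]), 'finger_force': 0.0, 'gripper_width': 0.09396713429991561}
```

```bash
python3 - <<'E'
from h import *
t=cv2.imread("pics/top0.png"); 
a=cv2.resize(t[190:360,350:520],None,fx=3.4,fy=3.4,interpolation=cv2.INTER_CUBIC); cv2.imwrite("pics/topc.png",a)
E
```

```text
(no output)
```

View pics/top0.png

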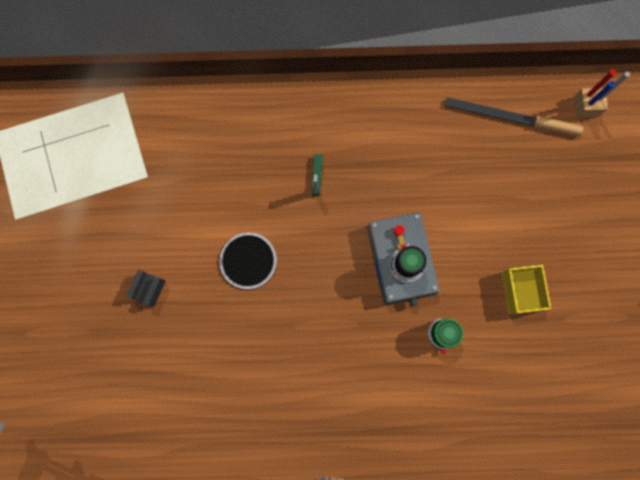

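View pics/topc.png

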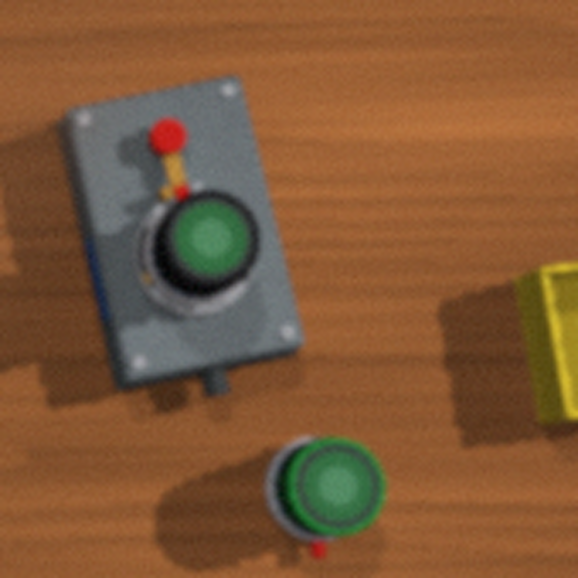

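View pics/side0.png

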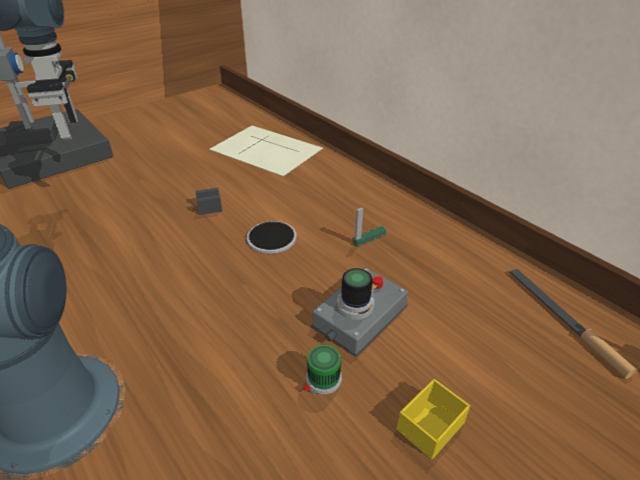

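The black-barrelled lens in the grey box camera (top image px 412,262) is the one meant. The green-barrelled lens standing at (444,329) is the look-alike, and the crop confirms it. The red button is at (399,230) and the rest at (248,261).

```bash
cat > m.py <<'E'
from h import *
def circ(P):
    c,r=cv2.minEnclosingCircle(P[:,:2].astype(np.float32)*1000); return np.round(c,1),round(r,1)
def meas():
  for n in("top","side"):
    p=arm.snapshot(n); H=cv2.cvtColor(p["frame"],cv2.COLOR_RGB2HSV).astype(int)
    full=np.zeros((480,640),bool); full[:]=True
    K=p["mtx"]
    # all world points grid
    z=p["z_map"]; v,u=np.nonzero(z>0); P=world(p,full)
    h=H[v,u]; red=((h[:,0]<6)|(h[:,0]>174))&(h[:,1]>180)&(h[:,2]>110)
    near=(abs(P[:,0]-.55)<.13)&(abs(P[:,1]+.165)<.09)
    B=P[red&near]
    for nm,S in(("redhi",B[(B[:,2]>.060)&(B[:,0]>.57)]),("ear",B[(B[:,0]<.57)]),("lenstop",P[near&(P[:,2]>.113)&(P[:,2]<.128)]),):
        if len(S)>3: print(n,nm,len(S),np.round(S.mean(0),4),np.round(np.median(S[:,2]),4),"mid",np.round((S.min(0)+S.max(0))/2,4),circ(S))
    box=P[near&(P[:,2]>.040)&(P[:,2]<.050)]
    r=cv2.minAreaRect(box[:,:2].astype(np.float32)*1000); print(n,"box",r)
    R=P[(abs(P[:,0]-.55)<.09)&(abs(P[:,1]-.157)<.09)&(P[:,2]>.0055)&(P[:,2]<.02)]
    print(n,"rest",len(R),np.round(R.mean(0),4),circ(R))
if __name__=="__main__": meas()
E
python3 m.py
```

```text
top redhi 68 [ 0.5963 -0.1582  0.0664] 0.0664 mid [ 0.5965 -0.1577  0.0665] (array([ 596.6, -157.8]), 9.7)
top ear 9 [ 0.5607 -0.1636  0.0753] 0.07 mid [ 0.557  -0.1615  0.0938] (array([ 557. , -161.5]), 9.3)
top lenstop 672 [ 0.5254 -0.1698  0.1208] 0.1208 mid [ 0.526  -0.1701  0.1205] (array([ 526.1, -170.4]), 28.3)
top box ((545.9473876953125, -166.8138427734375), (170.70590209960938, 110.94355773925781), 9.951364517211914)
top rest 2574 [0.5509 0.1565 0.0107] (array([548.5, 155.1]), 120.4)
side redhi 65 [ 0.5924 -0.1609  0.0647] 0.0648 mid [ 0.5927 -0.1609  0.064 ] (array([ 592.8, -160.7]), 10.6)
side lenstop 553 [ 0.5222 -0.1743  0.1194] 0.1197 mid [ 0.5247 -0.1722  0.118 ] (array([ 524.6, -171.5]), 29.2)
side box ((543.3574829101562, -168.79483032226562), (172.0959930419922, 110.44566345214844), 9.924983978271484)
side rest 1205 [0.5473 0.151  0.0103] (array([552.7, 153.4]), 63.1)
```

```bash
cat > go.py <<'E'
import sys
from h import *
from scipy.spatial.transform import Rotation as R
def go(x,y,z,yaw):
    s=arm.sense(); q=R.from_quat(s["tcp_rot"]); p=np.array(s["position"])
    X=np.array([np.cos(yaw),np.sin(yaw),0]);Z=np.array([0,0,-1.]);Y=np.cross(Z,X)
    T=R.from_matrix(np.c_[X,Y,Z])
    print("t",round(s["t"],2),"pos",p.round(4),"yaw",round(np.degrees(np.arctan2(*q.as_matrix()[[1,0],0])),1),"F",np.round(s["wrist_force"],2),"M",np.round(s["moment"],3),"w",round(s["gripper_width"],4),"q6",round(s["joint_pos"][5],2))
    print("dp cm",(q.inv().apply(np.array([x,y,z])-p)*100).round(2),"rot",(q.inv()*T).as_rotvec().round(4))
if __name__=="__main__": a=list(map(float,sys.argv[1:])); go(a[0],a[1],a[2],np.radians(a[3]))
E
python3 go.py 0.595 -0.159 0.13 9.95
```

```text
t 0.9 pos [0.2703 0.5912 0.2055] yaw 155.4 F [ 0.02 -0.14 -0.01] M [0.015 0.056 0.02 ] w 0.0933 q6 -0.17
dp cm [-60.73 -54.72   7.55] rot [-0.     -0.      2.5391]
```

>>> send_rows([
  {"dp":[-60.7,-54.7,4],"rot":[0,0,2.539]},
  {"dp":[-60.7,-54.7,4],"rot":[0,0,2.539]},
  {"dp":[-60.7,-54.7,4],"rot":[0,0,2.539]},
  {"dp":[-60.7,-54.7,4],"rot":[0,0,2.539]},
  {"dp":[-60.7,-54.7,4],"rot":[0,0,2.539]},
  {"dp":[-60.7,-54.7,4],"rot":[0,0,2.539]},
  {"dp":[-60.7,-54.7,4],"rot":[0,0,2.539]},
  {"dp":[-60.7,-54.7,4],"rot":[0,0,2.539]},
], grip=0, squeeze=10)

```text
t: 1.7
position: [0.4295, 0.2227, 0.1862]
tcp_rot: [0.729, 0.684, 0.0, 0.0]
wrist_force: [0.0, -0.4, -0.0]
gripper_width: 0.0333
finger_force: 0.0
```

```bash
python3 go.py 0.595 -0.159 0.15 9.95
```

```text
t 1.7 pos [0.4295 0.2227 0.1862] yaw 86.3 F [ 0.05 -0.41 -0.  ] M [-0.048  0.026  0.037] w 0.0333 q6 0.31
dp cm [-37.04  18.95   3.63] rot [ 7.0000e-04 -1.0000e-03  1.3332e+00]
```

>>> send_rows([
  {"dp":[-37,19,3.6],"rot":[0,0,1.333]},
  {"dp":[-37,19,3.6],"rot":[0,0,1.333]},
  {"dp":[-37,19,3.6],"rot":[0,0,1.333]},
  {"dp":[-37,19,3.6],"rot":[0,0,1.333]},
  {"dp":[-37,19,3.6],"rot":[0,0,1.333]},
  {"dp":[-37,19,3.6],"rot":[0,0,1.333]},
  {"dp":[-37,19,3.6],"rot":[0,0,1.333]},
  {"dp":[-37,19,3.6],"rot":[0,0,1.333]},
])

```text
t: 2.5
position: [0.5908, -0.1421, 0.1514]
tcp_rot: [0.988, 0.153, 0.0, 0.0]
wrist_force: [1.0, 0.2, 0.1]
gripper_width: 0.0006
finger_force: 0.0
```

```bash
python3 go.py 0.595 -0.159 0.075 9.95
```

```text
t 2.5 pos [ 0.5908 -0.1421  0.1514] yaw 17.5 F [1.03 0.16 0.14] M [-0.024  0.102 -0.006] w 0.0006 q6 0.84
dp cm [-0.11  1.74  7.64] rot [ 0.0002 -0.0005  0.1325]
```

>>> send_rows([
  {"dp":[0,0,0],"rot":[0,0,0]},
  {"dp":[0,0,0],"rot":[0,0,0]},
])

```text
t: 2.7
position: [0.5901, -0.1408, 0.151]
tcp_rot: [0.988, 0.155, -0.0, -0.0]
wrist_force: [0.8, -0.3, 0.1]
gripper_width: 0.0006
finger_force: 0.0
```

```bash
python3 go.py 0.595 -0.159 0.075 9.95
```

```text
t 2.7 pos [ 0.5901 -0.1408  0.151 ] yaw 17.9 F [ 0.79 -0.26  0.1 ] M [-0.055  0.182  0.015] w 0.0006 q6 0.84
dp cm [-0.09  1.89  7.59] rot [-0.0008  0.0006  0.138 ]
```

>>> send_rows([
  {"dp":[-0.1,1.9,2],"rot":[0,0,0.138]},
  {"dp":[-0.1,1.9,4],"rot":[0,0,0.138]},
  {"dp":[-0.1,1.9,6],"rot":[0,0,0.138]},
  {"dp":[-0.1,1.9,7.6],"rot":[0,0,0.138]},
  {"dp":[-0.1,1.9,7.6],"rot":[0,0,0.138]},
  {"dp":[-0.1,1.9,7.6],"rot":[0,0,0.138]},
])

```text
t: 3.3
position: [0.5952, -0.1576, 0.0758]
tcp_rot: [0.996, 0.088, 0.0, 0.0]
wrist_force: [0.1, 0.1, 0.2]
gripper_width: 0.0005
finger_force: 0.0
```

```bash
python3 go.py 0.595 -0.159 0.066 9.95; python3 - <<'E'
from h import *
p=arm.snapshot("side"); save(p,"s1.png",(310,220,430,340),5)
E
```

```text
t 3.3 pos [ 0.5952 -0.1576  0.0758] yaw 10.1 F [0.08 0.15 0.19] M [-0.016  0.169  0.003] w 0.0005 q6 0.95
dp cm [-0.04  0.13  0.98] rot [ 0.0001 -0.0002  0.0023]
```

View pics/s1.png

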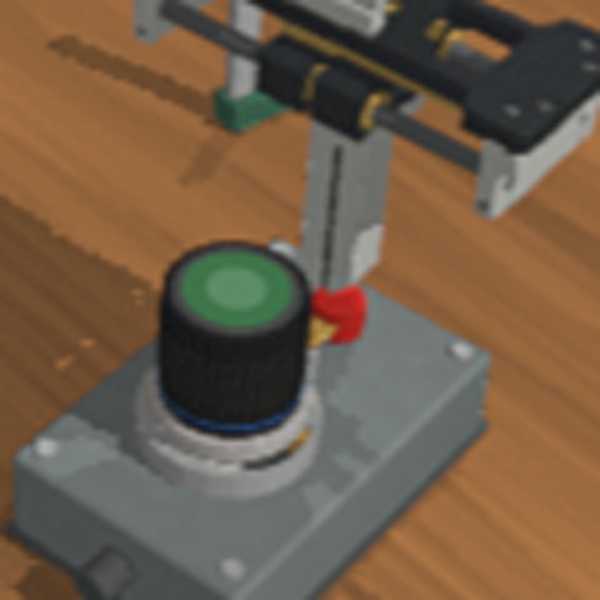

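The shut fingers (crop ~345,240) stand just over the red button (340,310), clear of the lens. Now pressing down.

>>> send_rows([
  {"dp":[0,0.1,0.5],"rot":[0,0,0]},
  {"dp":[0,0.1,0.9],"rot":[0,0,0]},
  {"dp":[0,0.1,1.1],"rot":[0,0,0]},
  {"dp":[0,0.1,1.25],"rot":[0,0,0]},
  {"dp":[0,0.1,1.4],"rot":[0,0,0]},
  {"dp":[0,0.1,1.4],"rot":[0,0,0]},
])

```text
t: 3.95
position: [0.5954, -0.1594, 0.0615]
tcp_rot: [0.996, 0.087, 0.0, 0.0]
wrist_force: [-0.1, 0.1, 1.5]
gripper_width: 0.0004
finger_force: 1.1
```

>>> send_rows([
  {"dp":[0,0,0.07],"rot":[0,0,0]},
  {"dp":[0,0,0.1],"rot":[0,0,0]},
  {"dp":[0,0,0.1],"rot":[0,0,0]},
])

```text
t: 4.25
position: [0.5953, -0.1594, 0.0605]
tcp_rot: [0.996, 0.087, 0.0, 0.0]
wrist_force: [-0.8, -0.1, 3.2]
gripper_width: 0.0007
finger_force: 1.5
```

>>> send_rows([
  {"dp":[0,0,0.05],"rot":[0,0,0]},
  {"dp":[0,0,0.1],"rot":[0,0,0]},
  {"dp":[0,0,0.15],"rot":[0,0,0]},
  {"dp":[0,0,0.2],"rot":[0,0,0]},
  {"dp":[0,0,0.2],"rot":[0,0,0]},
])

```text
t: 4.75
position: [0.5954, -0.1594, 0.0584]
tcp_rot: [0.996, 0.087, 0.0, 0.0]
wrist_force: [-0.1, -0.2, 2.3]
gripper_width: 0.0003
finger_force: 1.3
```

>>> send_rows([
  {"dp":[0,0,0.03],"rot":[0,0,0]},
  {"dp":[0,0,0.06],"rot":[0,0,0]},
  {"dp":[0,0,0.06],"rot":[0,0,0]},
])

```text
t: 5.05
position: [0.5953, -0.1594, 0.0578]
tcp_rot: [0.996, 0.087, 0.0, 0.0]
wrist_force: [-0.3, -0.2, 3.2]
gripper_width: 0.0003
finger_force: 1.4
```

>>> send_rows([
  {"dp":[0,0,0.03],"rot":[0,0,0]},
  {"dp":[0,0,0.03],"rot":[0,0,0]},
])

```text
t: 5.25
position: [0.5953, -0.1594, 0.0575]
tcp_rot: [0.996, 0.087, 0.0, 0.0]
wrist_force: [-0.1, -0.6, 3.8]
gripper_width: 0.0004
finger_force: 1.5
```

>>> send_rows([
  {"dp":[0,0,0.03],"rot":[0,0,0]},
  {"dp":[0,0,0.03],"rot":[0,0,0]},
])

```text
t: 5.45
position: [0.5953, -0.1594, 0.0572]
tcp_rot: [0.996, 0.087, 0.0, 0.0]
wrist_force: [1.1, -0.1, 3.5]
gripper_width: 0.0002
finger_force: 1.5
```

>>> send_rows([
  {"dp":[0,0,0.03],"rot":[0,0,0]},
  {"dp":[0,0,0.03],"rot":[0,0,0]},
])

```text
t: 5.65
position: [0.5954, -0.1594, 0.0572]
tcp_rot: [0.996, 0.087, 0.0, 0.0]
wrist_force: [-0.2, 0.3, 5.2]
gripper_width: 0.0004
finger_force: 2.3
```

>>> send_rows([
  {"dp":[0,0,0.03],"rot":[0,0,0]},
  {"dp":[0,0,0.03],"rot":[0,0,0]},
])

```text
t: 5.85
position: [0.5954, -0.1594, 0.0571]
tcp_rot: [0.996, 0.087, 0.0, 0.0]
wrist_force: [-1.1, -0.8, 6.4]
gripper_width: 0.0001
finger_force: 3.1
```

Button on its end stop (force rising, no more travel). Now up and over the lens.

>>> send_rows([
  {"dp":[0,0,-2],"rot":[0,0,0]},
  {"dp":[0,0,-5],"rot":[0,0,0]},
  {"dp":[0,0,-8.5],"rot":[0,0,0]},
  {"dp":[-3,0,-9],"rot":[0,0,0]},
  {"dp":[-7.1,0,-9],"rot":[0,0,0]},
  {"dp":[-7.1,0,-9],"rot":[0,0,0]},
  {"dp":[-7.1,0,-9],"rot":[0,0,0]},
], grip=9.4, squeeze=5)

```text
t: 6.55
position: [0.5245, -0.1713, 0.1458]
tcp_rot: [0.996, 0.087, -0.0, -0.001]
wrist_force: [0.1, 0.4, 0.4]
gripper_width: 0.0529
finger_force: 0.0
```

```bash
python3 go.py 0.525 -0.171 0.078 9.95;  python3 - <<'E'
from h import *
p=arm.snapshot("side"); save(p,"s2.png",(310,220,430,340),5)
E
```

```text
t 6.55 pos [ 0.5245 -0.1713  0.1458] yaw 10.0 F [0.08 0.42 0.43] M [-0.007  0.123  0.007] w 0.0529 q6 0.88
dp cm [ 0.06 -0.01  6.78] rot [-0.0011  0.0009  0.0003]
```

View pics/s2.png

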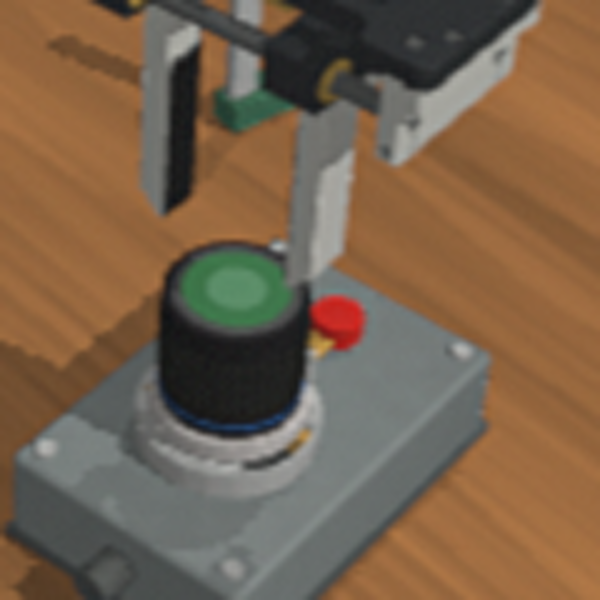

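The button is down and the open fingers straddle the lens (crop 170,120 and 325,200). Descending and closing lightly.

>>> send_rows([
  {"dp":[0.05,0,0],"rot":[0,0,0]},
  {"dp":[0.05,0,0],"rot":[0,0,0]},
  {"dp":[0.05,0,0],"rot":[0,0,0]},
  {"dp":[0.05,0,2],"rot":[0,0,0]},
  {"dp":[0.05,0,4],"rot":[0,0,0]},
  {"dp":[0.05,0,6],"rot":[0,0,0]},
  {"dp":[0.05,0,6.9],"rot":[0,0,0]},
  {"dp":[0.05,0,6.9],"rot":[0,0,0]},
], grip=9.4)

```text
t: 7.4
position: [0.5251, -0.171, 0.0762]
tcp_rot: [0.996, 0.087, -0.001, -0.001]
wrist_force: [0.2, 0.9, -0.1]
gripper_width: 0.094
finger_force: 0.0
```

>>> send_rows([
  {"dp":[0,0,0],"rot":[0,0,0]},
  {"dp":[0,0,0],"rot":[0,0,0]},
  {"dp":[0,0,0],"rot":[0,0,0]},
  {"dp":[0,0,0],"rot":[0,0,0]},
  {"dp":[0,0,0],"rot":[0,0,0]},
  {"dp":[0,0,0],"rot":[0,0,0]},
  {"dp":[0,0,0],"rot":[0,0,0]},
  {"dp":[0,0,0],"rot":[0,0,0]},
], grip=5, squeeze=4)

```text
t: 8.2
position: [0.526, -0.1714, 0.078]
tcp_rot: [0.996, 0.087, 0.0, -0.0]
wrist_force: [0.1, 1.4, 5.1]
gripper_width: 0.056
finger_force: 4.0
```

```bash
python3 go.py 0.525 -0.171 0.078 9.95
```

```text
t 8.2 pos [ 0.526  -0.1714  0.078 ] yaw 10.0 F [0.08 1.38 5.14] M [ 0.469  0.285 -0.03 ] w 0.056 q6 0.88
dp cm [-0.09 -0.06 -0.  ] rot [-0.0002 -0.0002  0.0011]
```

>>> send_rows([
  {"dp":[0,0,0],"rot":[0,0,0]},
  {"dp":[0,0,0],"rot":[0,0,0]},
  {"dp":[0,0,0],"rot":[0,0,0]},
], squeeze=15)

```text
t: 8.5
position: [0.526, -0.1714, 0.0779]
tcp_rot: [0.996, 0.087, 0.0, -0.0]
wrist_force: [-1.4, 2.3, 5.5]
gripper_width: 0.0559
finger_force: 15.0
```

>>> send_rows([
  {"dp":[0,0,0],"rot":[0,0,0]},
  {"dp":[0,0,0],"rot":[0,0,0]},
  {"dp":[0,0,0],"rot":[0,0,0]},
], squeeze=30)

```text
t: 8.8
position: [0.5259, -0.1715, 0.0779]
tcp_rot: [0.996, 0.087, 0.0, -0.0]
wrist_force: [-1.0, 2.4, 5.4]
gripper_width: 0.0553
finger_force: 30.0
```

```bash
python3 go.py 0.525 -0.171 0.078 9.95
```

```text
t 8.8 pos [ 0.5259 -0.1715  0.0779] yaw 10.0 F [-1.03  2.36  5.4 ] M [0.553 0.333 0.013] w 0.0553 q6 0.88
dp cm [-0.08 -0.06 -0.01] rot [-0.0003 -0.0002  0.001 ]
```

>>> send_rows([
  {"dp":[0,0,0.08],"rot":[0,0,0]},
  {"dp":[0,0,0.08],"rot":[0,0,-0.05]},
  {"dp":[0,0,0.08],"rot":[0,0,-0.1]},
  {"dp":[0,0,0.08],"rot":[0,0,-0.15]},
  {"dp":[0,0,0.08],"rot":[0,0,-0.2]},
  {"dp":[0,0,0.08],"rot":[0,0,-0.2]},
])

```text
t: 9.4
position: [0.5265, -0.1721, 0.0776]
tcp_rot: [0.982, 0.187, 0.001, 0.001]
wrist_force: [-1.0, 2.7, 6.1]
gripper_width: 0.0557
finger_force: 30.0
```

```bash
python3 go.py 0.525 -0.171 0.078 9.95
```

```text
t 9.4 pos [ 0.5265 -0.1721  0.0776] yaw 21.5 F [-0.98  2.69  6.11] M [0.206 0.274 0.017] w 0.0557 q6 0.67
dp cm [-0.1  -0.15 -0.04] rot [ 0.0015 -0.001   0.2021]
```

>>> send_rows([
  {"dp":[0,0,0],"rot":[0,0,-0.08]},
  {"dp":[0,0,0],"rot":[0,0,-0.16]},
  {"dp":[0,0,0],"rot":[0,0,-0.24]},
  {"dp":[0,0,0],"rot":[0,0,-0.32]},
  {"dp":[0,0,0],"rot":[0,0,-0.4]},
  {"dp":[0,0,0],"rot":[0,0,-0.4]},
])

```text
t: 10.0
position: [0.5269, -0.1724, 0.0778]
tcp_rot: [0.926, 0.378, 0.001, 0.001]
wrist_force: [1.1, 0.7, 5.9]
gripper_width: 0.0556
finger_force: 30.0
```

```bash
python3 go.py 0.525 -0.171 0.078 9.95;  python3 - <<'E'
from h import *
p=arm.snapshot("side"); save(p,"s3.png",(310,220,430,340),5)
E
```

```text
t 10.0 pos [ 0.5269 -0.1724  0.0778] yaw 44.5 F [1.14 0.75 5.92] M [0.177 0.159 0.075] w 0.0556 q6 0.27
dp cm [-0.04 -0.23 -0.02] rot [ 0.0028 -0.0014  0.6025]
```

View pics/s3.png

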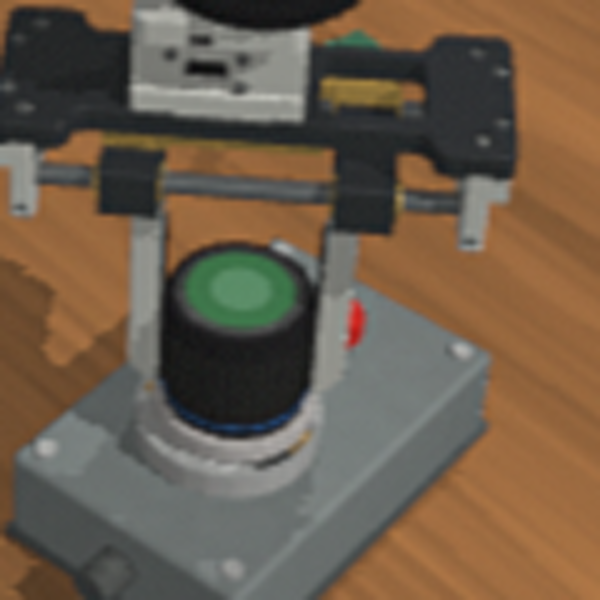

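>>> send_rows([
  {"dp":[0,0,0],"rot":[0,0,-0.08]},
  {"dp":[0,0,0],"rot":[0,0,-0.16]},
  {"dp":[0,0,0],"rot":[0,0,-0.22]},
  {"dp":[0,0,0],"rot":[0,0,-0.22]},
])

```text
t: 10.45
position: [0.527, -0.1725, 0.0779]
tcp_rot: [0.879, 0.478, 0.001, 0.002]
wrist_force: [0.7, 1.3, 5.3]
gripper_width: 0.0558
finger_force: 30.0
```

```bash
python3 go.py 0.525 -0.171 0.078 9.95
```

```text
t 10.45 pos [ 0.527  -0.1725  0.0779] yaw 57.1 F [0.71 1.31 5.27] M [0.081 0.039 0.053] w 0.0558 q6 0.05
dp cm [ 0.01 -0.25 -0.01] rot [ 0.0033 -0.0013  0.8222]
```

>>> send_rows([
  {"dp":[0,0,0],"rot":[0,0,-0.035]},
  {"dp":[0,0,0],"rot":[0,0,-0.07]},
  {"dp":[0,0,0],"rot":[0,0,-0.07]},
])

```text
t: 10.75
position: [0.527, -0.1725, 0.078]
tcp_rot: [0.861, 0.508, 0.001, 0.002]
wrist_force: [-0.3, 0.3, 6.0]
gripper_width: 0.0554
finger_force: 30.0
```

```bash
python3 go.py 0.525 -0.171 0.078 9.95
```

```text
t 10.75 pos [ 0.527  -0.1725  0.078 ] yaw 61.0 F [-0.33  0.25  5.99] M [0.118 0.039 0.047] w 0.0554 q6 -0.01
dp cm [ 0.03 -0.25 -0.01] rot [ 0.0034 -0.0012  0.8917]
```

>>> send_rows([
  {"dp":[0,0,0],"rot":[0,0,-0.035]},
  {"dp":[0,0,0],"rot":[0,0,-0.035]},
], squeeze=20)

```text
t: 10.95
position: [0.527, -0.1725, 0.0779]
tcp_rot: [0.852, 0.523, 0.001, 0.002]
wrist_force: [1.0, 1.0, 5.8]
gripper_width: 0.0559
finger_force: 20.0
```

```bash
python3 go.py 0.525 -0.171 0.078 9.95
```

```text
t 10.95 pos [ 0.527  -0.1725  0.0779] yaw 63.0 F [1.01 1.03 5.82] M [0.101 0.099 0.013] w 0.0559 q6 -0.05
dp cm [ 0.04 -0.25 -0.01] rot [ 0.0034 -0.0012  0.9266]
```

>>> send_rows([
  {"dp":[0,0,0],"rot":[0,0,-0.035]},
  {"dp":[0,0,0],"rot":[0,0,-0.035]},
])

```text
t: 11.15
position: [0.527, -0.1725, 0.0779]
tcp_rot: [0.843, 0.538, 0.001, 0.002]
wrist_force: [0.6, 0.7, 5.9]
gripper_width: 0.0558
finger_force: 20.0
```

```bash
python3 go.py 0.525 -0.171 0.078 9.95
```

```text
t 11.15 pos [ 0.527  -0.1725  0.0779] yaw 65.0 F [0.56 0.67 5.93] M [ 0.137 -0.019  0.074] w 0.0558 q6 -0.08
dp cm [ 0.05 -0.24 -0.01] rot [ 0.0034 -0.0011  0.9617]
```

>>> send_rows([
  {"dp":[0,0,0],"rot":[0,0,-0.035]},
  {"dp":[0,0,0],"rot":[0,0,-0.035]},
])

```text
t: 11.35
position: [0.527, -0.1725, 0.078]
tcp_rot: [0.834, 0.552, 0.001, 0.002]
wrist_force: [-0.5, 0.4, 6.0]
gripper_width: 0.0553
finger_force: 20.0
```

```bash
python3 go.py 0.525 -0.171 0.078 9.95|head -1
```

```text
t 11.35 pos [ 0.527  -0.1725  0.078 ] yaw 67.0 F [-0.47  0.45  5.96] M [ 0.077  0.01  -0.02 ] w 0.0553 q6 -0.12
```

>>> send_rows([
  {"dp":[0,0,0],"rot":[0,0,-0.035]},
  {"dp":[0,0,0],"rot":[0,0,-0.035]},
])

```text
t: 11.55
position: [0.527, -0.1725, 0.0779]
tcp_rot: [0.824, 0.567, 0.001, 0.002]
wrist_force: [0.3, -0.1, 7.0]
gripper_width: 0.0558
finger_force: 20.0
```

```bash
python3 go.py 0.525 -0.171 0.078 9.95|head -1; python3 - <<'E'
from h import *
p=arm.snapshot("top"); H=cv2.cvtColor(p["frame"],cv2.COLOR_RGB2HSV).astype(int)
red=((H[...,0]<6)|(H[...,0]>174))&(H[...,1]>170)&(H[...,2]>90)
red[:, :370]=0;red[:,450:]=0;red[:200]=0;red[300:]=0
print(np.round(world(p,red),3).tolist()); save(p,"t3.png",(370,210,450,290),7)
E
```

```text
t 11.55 pos [ 0.527  -0.1725  0.0779] yaw 69.1 F [ 0.28 -0.11  7.  ] M [0.159 0.002 0.071] w 0.0558 q6 -0.15
[]
```

View pics/t3.png

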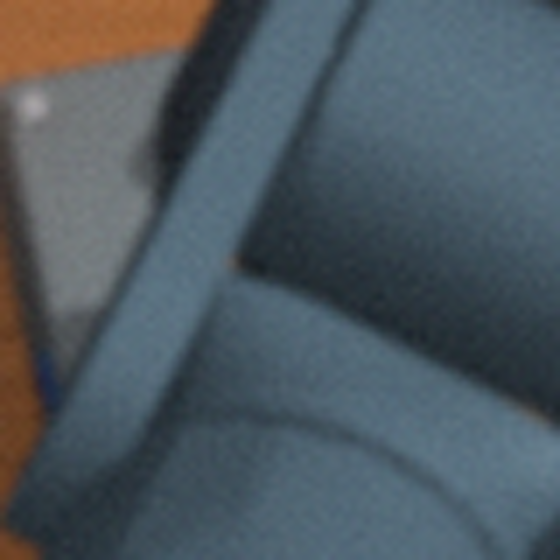

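The arm hides the lens from the top camera here (only a box corner shows at crop 90,150), so I continue by feel.

```bash
cat > f.py <<'E'
from h import *
from scipy.spatial.transform import Rotation as R
L=[]
for i in range(3):
    s=arm.sense(); L.append([*s["wrist_force"],*s["moment"],s["effort"][5]]); arm.snapshot("side")
print("t",round(s["t"],2),"yaw",round(np.degrees(np.arctan2(*R.from_quat(s["tcp_rot"]).as_matrix()[[1,0],0])),2),np.mean(L,0).round(3),"e6",[round(l[-1],3) for l in L])
E
python3 f.py
```

```text
t 11.7 yaw 69.03 [0.258 0.279 5.189 0.103 0.01  0.024 0.027] e6 [np.float64(0.012), np.float64(0.033), np.float64(0.036)]
```

>>> send_rows([
  {"dp":[0,0,0],"rot":[0,0,-0.035]},
  {"dp":[0,0,0],"rot":[0,0,-0.035]},
])

```text
t: 11.95
position: [0.5271, -0.1725, 0.0779]
tcp_rot: [0.814, 0.581, 0.001, 0.002]
wrist_force: [0.8, 1.3, 6.0]
gripper_width: 0.0556
finger_force: 20.0
```

```bash
python3 f.py
```

```text
t 12.05 yaw 71.04 [ 0.485  1.225  6.279  0.102  0.01   0.057 -0.017] e6 [np.float64(-0.097), np.float64(0.012), np.float64(0.033)]
```

>>> send_rows([
  {"dp":[0,0,0],"rot":[0,0,-0.035]},
  {"dp":[0,0,0],"rot":[0,0,-0.035]},
])

```text
t: 12.3
position: [0.5271, -0.1725, 0.078]
tcp_rot: [0.804, 0.595, 0.001, 0.002]
wrist_force: [1.4, 0.5, 6.2]
gripper_width: 0.056
finger_force: 20.0
```

```bash
python3 f.py
```

```text
t 12.4 yaw 73.05 [ 7.170e-01  1.780e-01  5.559e+00  1.070e-01 -4.000e-03  4.400e-02
 -1.800e-02] e6 [np.float64(-0.097), np.float64(0.012), np.float64(0.033)]
```

>>> send_rows([
  {"dp":[0,0,0],"rot":[0,0,-0.035]},
  {"dp":[0,0,0],"rot":[0,0,-0.035]},
])

```text
t: 12.65
position: [0.5271, -0.1725, 0.0779]
tcp_rot: [0.793, 0.609, 0.001, 0.002]
wrist_force: [1.0, 0.2, 6.5]
gripper_width: 0.0557
finger_force: 20.0
```

```bash
python3 f.py
```

```text
t 12.75 yaw 75.05 [ 0.735  0.298  5.916  0.115  0.028  0.045 -0.018] e6 [np.float64(-0.097), np.float64(0.012), np.float64(0.033)]
```

>>> send_rows([
  {"dp":[0,0,0],"rot":[0,0,-0.035]},
  {"dp":[0,0,0],"rot":[0,0,-0.035]},
])

```text
t: 13.0
position: [0.5271, -0.1725, 0.078]
tcp_rot: [0.782, 0.623, 0.001, 0.002]
wrist_force: [-0.4, -0.2, 5.1]
gripper_width: 0.0554
finger_force: 20.0
```

```bash
python3 f.py
```

```text
t 13.1 yaw 77.05 [ 0.129  0.459  5.395  0.121 -0.04   0.036 -0.018] e6 [np.float64(-0.097), np.float64(0.012), np.float64(0.033)]
```

>>> send_rows([
  {"dp":[0,0,0],"rot":[0,0,-0.035]},
  {"dp":[0,0,0],"rot":[0,0,-0.035]},
])

```text
t: 13.35
position: [0.5271, -0.1725, 0.078]
tcp_rot: [0.771, 0.637, 0.001, 0.002]
wrist_force: [-0.0, 0.5, 4.7]
gripper_width: 0.0558
finger_force: 20.0
```

```bash
python3 f.py
```

```text
t 13.45 yaw 79.06 [ 0.474  0.863  5.209  0.135  0.038 -0.014 -0.018] e6 [np.float64(-0.097), np.float64(0.011), np.float64(0.033)]
```

>>> send_rows([
  {"dp":[0,0,0],"rot":[0,0,-0.035]},
  {"dp":[0,0,0],"rot":[0,0,-0.035]},
])

```text
t: 13.7
position: [0.5271, -0.1725, 0.078]
tcp_rot: [0.76, 0.65, 0.001, 0.002]
wrist_force: [-0.2, 0.6, 5.7]
gripper_width: 0.0554
finger_force: 20.0
```

```bash
python3 f.py
```

```text
t 13.8 yaw 81.07 [ 0.14  -0.075  6.191  0.099 -0.026  0.019 -0.018] e6 [np.float64(-0.098), np.float64(0.011), np.float64(0.033)]
```

>>> send_rows([
  {"dp":[0,0,0],"rot":[0,0,-0.035]},
  {"dp":[0,0,0],"rot":[0,0,-0.035]},
])

```text
t: 14.05
position: [0.5271, -0.1725, 0.078]
tcp_rot: [0.748, 0.663, 0.0, 0.002]
wrist_force: [0.7, 0.6, 6.3]
gripper_width: 0.0556
finger_force: 20.0
```

```bash
python3 f.py
```

```text
t 14.15 yaw 83.07 [ 0.661  0.801  5.85   0.089 -0.007  0.044 -0.018] e6 [np.float64(-0.098), np.float64(0.011), np.float64(0.032)]
```

>>> send_rows([
  {"dp":[0,0,0],"rot":[0,0,-0.035]},
  {"dp":[0,0,0],"rot":[0,0,-0.035]},
])

```text
t: 14.4
position: [0.5271, -0.1725, 0.078]
tcp_rot: [0.737, 0.676, 0.0, 0.002]
wrist_force: [-0.0, -0.3, 6.0]
gripper_width: 0.0557
finger_force: 20.0
```

```bash
python3 f.py
```

```text
t 14.5 yaw 85.07 [ 1.190e-01  5.280e-01  5.625e+00  9.900e-02 -1.800e-02 -1.000e-03
 -3.700e-02] e6 [np.float64(-0.117), np.float64(-0.007), np.float64(0.014)]
```

>>> send_rows([
  {"dp":[0,0,0],"rot":[0,0,-0.0175]},
  {"dp":[0,0,0],"rot":[0,0,-0.0175]},
])

```text
t: 14.75
position: [0.527, -0.1725, 0.0779]
tcp_rot: [0.731, 0.682, 0.0, 0.002]
wrist_force: [0.2, 0.4, 6.0]
gripper_width: 0.0556
finger_force: 20.0
```

```bash
python3 f.py
```

```text
t 14.85 yaw 86.05 [ 0.119  0.515  5.816  0.073  0.042 -0.11  -0.128] e6 [np.float64(-0.169), np.float64(-0.113), np.float64(-0.103)]
```

>>> send_rows([
  {"dp":[0,0,0],"rot":[0,0,-0.0175]},
  {"dp":[0,0,0],"rot":[0,0,-0.0175]},
])

```text
t: 15.1
position: [0.5267, -0.1726, 0.0779]
tcp_rot: [0.725, 0.689, 0.0, 0.001]
wrist_force: [-0.6, -0.1, 6.0]
gripper_width: 0.0556
finger_force: 20.0
```

```bash
python3 f.py
```

```text
t 15.2 yaw 87.05 [-0.872 -0.068  6.588  0.016  0.22  -0.114 -0.161] e6 [np.float64(-0.2), np.float64(-0.147), np.float64(-0.138)]
```

The stop is felt at about 76° (the joint-6 torque changed by −0.15 N m). Now lifting straight, slowly at first.

>>> send_rows([
  {"dp":[0,0,-0.1],"rot":[0,0,0]},
  {"dp":[0,0,-0.2],"rot":[0,0,0]},
  {"dp":[0,0,-0.3],"rot":[0,0,0]},
  {"dp":[0,0,-0.4],"rot":[0,0,0]},
  {"dp":[0,0,-0.4],"rot":[0,0,0]},
], squeeze=25)

```text
t: 15.75
position: [0.5264, -0.1723, 0.0814]
tcp_rot: [0.725, 0.689, -0.0, 0.001]
wrist_force: [1.2, -2.8, 3.1]
gripper_width: 0.0558
finger_force: 25.0
```

```bash
python3 f.py
```

```text
t 15.85 yaw 87.09 [ 1.503 -3.532  4.099 -0.825 -0.33  -0.012 -0.043] e6 [np.float64(-0.047), np.float64(-0.049), np.float64(-0.033)]
```

>>> send_rows([
  {"dp":[0,0,-0.1],"rot":[0,0,0]},
  {"dp":[0,0,-0.2],"rot":[0,0,0]},
  {"dp":[0,0,-0.3],"rot":[0,0,0]},
  {"dp":[0,0,-0.4],"rot":[0,0,0]},
  {"dp":[0,0,-0.4],"rot":[0,0,0]},
])

```text
t: 16.4
position: [0.5251, -0.1704, 0.0837]
tcp_rot: [0.725, 0.689, 0.0, -0.001]
wrist_force: [4.0, 2.4, -5.7]
gripper_width: 0.0555
finger_force: 25.0
```

```bash
python3 f.py
```

```text
t 16.5 yaw 87.08 [ 3.714  1.973 -5.516  0.199 -0.822 -0.115 -0.1  ] e6 [np.float64(-0.101), np.float64(-0.102), np.float64(-0.099)]
```

>>> send_rows([
  {"dp":[0,0,-0.1],"rot":[0,0,0]},
  {"dp":[0,0,-0.2],"rot":[0,0,0]},
  {"dp":[0,0,-0.2],"rot":[0,0,0]},
])

```text
t: 16.85
position: [0.5252, -0.1717, 0.0869]
tcp_rot: [0.725, 0.689, -0.001, -0.001]
wrist_force: [0.4, 0.1, -3.1]
gripper_width: 0.0556
finger_force: 25.0
```

```bash
python3 f.py; python3 - <<'E'
from h import *
p=arm.snapshot("side"); save(p,"s4.png",(310,220,430,340),5)
print(arm.sense()["position"])
E
```

```text
t 16.95 yaw 87.08 [ 9.400e-02  3.440e-01 -2.403e+00 -7.500e-02  4.700e-02  0.000e+00
 -1.000e-03] e6 [np.float64(-0.001), np.float64(-0.001), np.float64(-0.001)]
[ 0.52551442 -0.17165935  0.08678474]
```

View pics/s4.png

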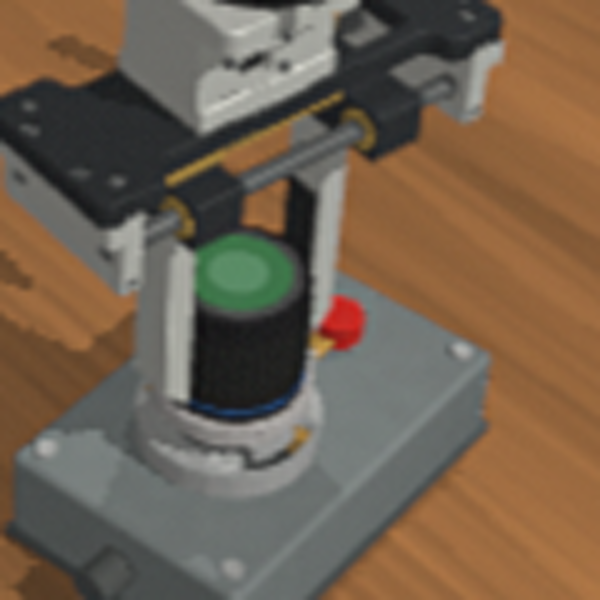

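The lens has come free of the ring (crop 245,270, now higher), the wrist bears only its weight of about 2.5 N, and the button is down. Lifting on.

>>> send_rows([
  {"dp":[0,0,-0.3],"rot":[0,0,0]},
  {"dp":[0,0,-0.7],"rot":[0,0,0]},
  {"dp":[0,0,-1.3],"rot":[0,0,0]},
  {"dp":[0,0,-2.3],"rot":[0,0,0]},
  {"dp":[0,0,-3.5],"rot":[0,0,0]},
  {"dp":[0,0,-5],"rot":[0,0,0]},
  {"dp":[0,0,-6],"rot":[0,0,0]},
  {"dp":[0,0,-6],"rot":[0,0,0]},
])

```text
t: 17.85
position: [0.5272, -0.1723, 0.1495]
tcp_rot: [0.725, 0.689, 0.001, 0.002]
wrist_force: [0.7, -0.6, -2.4]
gripper_width: 0.0554
finger_force: 25.0
```

```bash
python3 go.py 0.550 0.155 0.147 87.08; python3 - <<'E'
from h import *
for n in("top","side"):
    p=arm.snapshot(n)
    for r in arm.regions_of(p,"rest")[:2]:
        P=world(p,r["mask"]); P=P[(P[:,2]>.004)&(P[:,2]<.018)]
        if len(P): print(n,"rest",round(r["confidence"],2),len(P),P.mean(0).round(4),((np.percentile(P,1,axis=0)+np.percentile(P,99,axis=0))/2).round(4),cv2.minEnclosingCircle(P[:,:2].astype(np.float32)*1000))
    for r in arm.regions_of(p,"lens")[:3]:
        P=world(p,r["mask"]); 
        if len(P): print(n,"lens",round(r["confidence"],2),np.median(P,0).round(3),np.percentile(P,[2,98],axis=0).round(3).tolist())
E
```

```text
t 17.85 pos [ 0.5272 -0.1723  0.1495] yaw 87.1 F [ 0.69 -0.63 -2.4 ] M [-0.072  0.072 -0.006] w 0.0554 q6 -0.47
dp cm [32.81  0.61  0.18] rot [ 0.0042  0.0021 -0.    ]
top rest 0.77 2452 [0.5507 0.1559 0.0108] [0.5514 0.1566 0.0108] ((551.7539672851562, 155.9734344482422), 60.2844352722168)
top lens 0.79 [ 0.382 -0.247  0.072] [[0.356, -0.267, 0.019], [0.406, -0.227, 0.077]]
side rest 0.85 1226 [0.5465 0.1501 0.0101] [0.5482 0.1535 0.0092] ((549.4609985351562, 155.2777099609375), 62.03875732421875)
side lens 0.71 [ 0.377 -0.254  0.065] [[0.355, -0.272, 0.012], [0.41, -0.221, 0.073]]
side lens 0.7 [ 0.516 -0.189  0.173] [[0.495, -0.201, 0.12], [0.547, -0.153, 0.19]]
side lens 0.42 [0.491 0.348 0.034] [[0.46, 0.33, 0.002], [0.525, 0.389, 0.047]]
```

>>> send_rows([
  {"dp":[2,0,0],"rot":[0,0,0]},
  {"dp":[6,0.1,0],"rot":[0,0,0]},
  {"dp":[10.5,0.2,0],"rot":[0,0,0]},
  {"dp":[15,0.3,0],"rot":[0.002,0.001,0]},
  {"dp":[20,0.4,0],"rot":[0.004,0.002,0]},
  {"dp":[25,0.5,0],"rot":[0.004,0.002,0]},
  {"dp":[29.5,0.6,0],"rot":[0.004,0.002,0]},
  {"dp":[32,0.6,0],"rot":[0.004,0.002,0]},
])

```text
t: 18.95
position: [0.5475, 0.1509, 0.1463]
tcp_rot: [0.724, 0.69, -0.001, -0.003]
wrist_force: [-0.7, -1.5, -2.7]
gripper_width: 0.0556
finger_force: 25.0
```

>>> send_rows([
  {"dp":[0.8,0,0],"rot":[0,0,0]},
  {"dp":[0.8,0,1],"rot":[0,0,0]},
  {"dp":[0.8,0,3],"rot":[0,0,0]},
  {"dp":[0.8,0,5],"rot":[0,0,0]},
  {"dp":[0.8,0,7],"rot":[0,0,0]},
  {"dp":[0.8,0,8],"rot":[0,0,0]},
  {"dp":[0.8,0,8],"rot":[0,0,0]},
])

```text
t: 19.65
position: [0.5467, 0.1545, 0.0646]
tcp_rot: [0.725, 0.688, -0.002, -0.003]
wrist_force: [-0.4, -0.7, -4.3]
gripper_width: 0.0558
finger_force: 25.0
```

```bash
python3 go.py 0.550 0.155 0.042 87.08; python3 - <<'E'
from h import *
p=arm.snapshot("side"); save(p,"s5.png",(200,140,340,280),4)
for n in ("side","top"):
    p=arm.snapshot(n)
    P=world(p,np.ones((480,640),bool)); 
    for r in arm.regions_of(p,"lens")[:3]:
        P=world(p,r["mask"]); 
        if len(P): print(n,"lens",round(r["confidence"],2),np.median(P,0).round(3),np.percentile(P,[2,98],axis=0).round(3).tolist())
E
```

```text
t 19.65 pos [0.5467 0.1545 0.0646] yaw 87.0 F [-0.35 -0.69 -4.28] M [-0.095  0.091 -0.002] w 0.0558 q6 0.13
dp cm [0.06 0.35 2.26] rot [-0.0083 -0.0012 -0.0016]
side lens 0.84 [ 0.377 -0.254  0.065] [[0.356, -0.272, 0.013], [0.41, -0.221, 0.073]]
side lens 0.63 [0.539 0.135 0.093] [[0.519, 0.125, 0.043], [0.568, 0.174, 0.111]]
top lens 0.65 [ 0.387 -0.236  0.071] [[0.357, -0.268, -0.001], [0.415, -0.213, 0.076]]
```

View pics/s5.png

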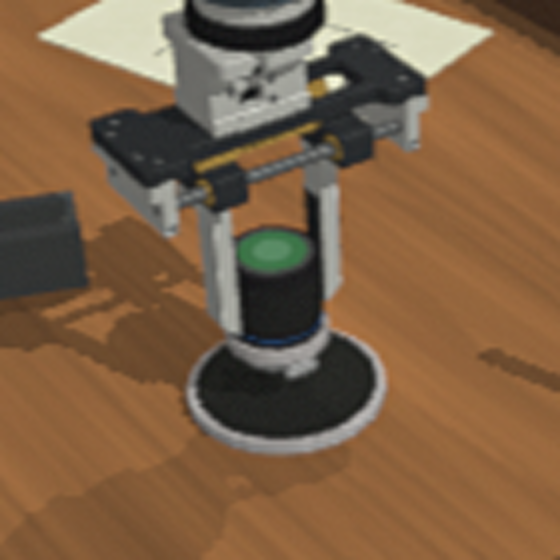

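The lens is upright in the fingers over the middle of the rest (crop lens 275,290; rest centre 287,385). Lowering slowly.

>>> send_rows([
  {"dp":[0,0.1,0.5],"rot":[-0.004,0,0]},
  {"dp":[0,0.3,1.0],"rot":[-0.008,-0.001,0]},
  {"dp":[0,0.3,1.4],"rot":[-0.008,-0.001,0]},
  {"dp":[0,0.3,1.7],"rot":[-0.008,-0.001,0]},
  {"dp":[0,0.3,1.9],"rot":[-0.008,-0.001,0]},
  {"dp":[0,0.3,1.9],"rot":[-0.008,-0.001,0]},
])

```text
t: 20.5
position: [0.5508, 0.1558, 0.0473]
tcp_rot: [0.725, 0.689, 0.001, 0.001]
wrist_force: [0.4, 0.5, -4.1]
gripper_width: 0.0558
finger_force: 25.0
```

```bash
python3 go.py 0.550 0.155 0.042 87.08
```

```text
t 20.5 pos [0.5508 0.1558 0.0473] yaw 87.1 F [ 0.36  0.53 -4.11] M [-0.028  0.042  0.009] w 0.0558 q6 0.13
dp cm [-0.08 -0.08  0.53] rot [ 0.0032 -0.0009  0.    ]
```

>>> send_rows([
  {"dp":[0,0,0.05],"rot":[0,0,0]},
  {"dp":[0,0,0.1],"rot":[0,0,0]},
  {"dp":[0,0,0.15],"rot":[0,0,0]},
  {"dp":[0,0,0.2],"rot":[0,0,0]},
  {"dp":[0,0,0.2],"rot":[0,0,0]},
])

```text
t: 21.0
position: [0.5511, 0.1557, 0.0458]
tcp_rot: [0.725, 0.689, 0.002, 0.001]
wrist_force: [0.4, 0.2, -3.1]
gripper_width: 0.0556
finger_force: 25.0
```

```bash
python3 go.py 0.550 0.155 0.042 87.08
```

```text
t 21.0 pos [0.5511 0.1557 0.0458] yaw 87.1 F [ 0.39  0.16 -3.06] M [-0.1    0.057  0.051] w 0.0556 q6 0.13
dp cm [-0.08 -0.11  0.38] rot [ 0.004 -0.001 -0.   ]
```

>>> send_rows([
  {"dp":[0,0,0.1],"rot":[0,0,0]},
  {"dp":[0,0,0.2],"rot":[0,0,0]},
  {"dp":[0,0,0.3],"rot":[0.004,0,0]},
  {"dp":[0,0,0.3],"rot":[0.004,0,0]},
])

```text
t: 21.4
position: [0.5511, 0.1557, 0.0426]
tcp_rot: [0.725, 0.689, 0.0, -0.0]
wrist_force: [-0.7, 0.2, -2.9]
gripper_width: 0.0561
finger_force: 25.0
```

>>> send_rows([
  {"dp":[0,0,0.05],"rot":[0,0,0]},
  {"dp":[0,0,0.1],"rot":[0,0,0]},
  {"dp":[0,0,0.1],"rot":[0,0,0]},
])

```text
t: 21.7
position: [0.5511, 0.1558, 0.0417]
tcp_rot: [0.725, 0.689, 0.0, -0.0]
wrist_force: [-0.1, -0.3, -3.0]
gripper_width: 0.0555
finger_force: 25.0
```

>>> send_rows([
  {"dp":[0,0,0.05],"rot":[0,0,0]},
  {"dp":[0,0,0.1],"rot":[0,0,0]},
  {"dp":[0,0,0.1],"rot":[0,0,0]},
])

```text
t: 22.0
position: [0.5511, 0.1558, 0.0407]
tcp_rot: [0.725, 0.689, 0.0, -0.0]
wrist_force: [-0.2, 0.2, -3.3]
gripper_width: 0.0557
finger_force: 25.0
```

>>> send_rows([
  {"dp":[0,0,0.05],"rot":[0,0,0]},
  {"dp":[0,0,0.1],"rot":[0,0,0]},
  {"dp":[0,0,0.1],"rot":[0,0,0]},
])

```text
t: 22.3
position: [0.5511, 0.1558, 0.0397]
tcp_rot: [0.725, 0.689, 0.0, -0.0]
wrist_force: [-0.6, -0.1, -2.9]
gripper_width: 0.0556
finger_force: 25.0
```

>>> send_rows([
  {"dp":[0,0,0.05],"rot":[0,0,0]},
  {"dp":[0,0,0.1],"rot":[0,0,0]},
  {"dp":[0,0,0.1],"rot":[0,0,0]},
])

```text
t: 22.6
position: [0.5512, 0.1558, 0.039]
tcp_rot: [0.725, 0.689, 0.0, -0.0]
wrist_force: [-0.9, 0.1, -0.2]
gripper_width: 0.0555
finger_force: 25.0
```

>>> send_rows([
  {"dp":[0,0,0.03],"rot":[0,0,0]},
  {"dp":[0,0,0.03],"rot":[0,0,0]},
])

```text
t: 22.8
position: [0.5512, 0.1558, 0.039]
tcp_rot: [0.725, 0.689, 0.0, -0.0]
wrist_force: [-2.6, -0.6, 2.7]
gripper_width: 0.0558
finger_force: 25.0
```

>>> send_rows([
  {"dp":[0,0,0],"rot":[0,0,0]},
  {"dp":[0,0,0],"rot":[0,0,0]},
  {"dp":[0,0,0],"rot":[0,0,0]},
], squeeze=4)

```text
t: 23.1
position: [0.5512, 0.1558, 0.0389]
tcp_rot: [0.725, 0.689, 0.0, -0.0]
wrist_force: [-2.6, -0.1, 5.7]
gripper_width: 0.0559
finger_force: 4.0
```

>>> send_rows([
  {"dp":[0,0,0],"rot":[0,0,0]},
  {"dp":[0,0,0],"rot":[0,0,0]},
  {"dp":[0,0,0],"rot":[0,0,0]},
  {"dp":[0,0,0],"rot":[0,0,0]},
  {"dp":[0,0,0],"rot":[0,0,0]},
], grip=9.4)

```text
t: 23.6
position: [0.5512, 0.1558, 0.0384]
tcp_rot: [0.725, 0.689, 0.0, -0.0]
wrist_force: [-1.3, -0.1, 0.7]
gripper_width: 0.0919
finger_force: 0.0
```

>>> send_rows([
  {"dp":[0,0,0],"rot":[0,0,0]},
  {"dp":[0,0,-1],"rot":[0,0,0]},
  {"dp":[0,0,-3],"rot":[0,0,0]},
  {"dp":[0,0,-6],"rot":[0,0,0]},
  {"dp":[0,0,-10],"rot":[0,0,0]},
  {"dp":[0,0,-14],"rot":[0,0,0]},
  {"dp":[0,0,-14],"rot":[0,0,0]},
])

```text
t: 24.3
position: [0.5553, 0.1561, 0.1864]
tcp_rot: [0.725, 0.689, 0.006, 0.004]
wrist_force: [0.1, 0.1, 0.4]
gripper_width: 0.0941
finger_force: 0.0
```

```bash
python3 - <<'E'
from h import *
s=arm.sense(); print(s["position"],s["t"],s["wrist_force"],s["gripper_width"])
p=arm.snapshot("side"); save(p,"s6.png",(200,140,340,280),4)
P=world(p,np.ones((480,640),bool)); N=P[(abs(P[:,0]-.55)<.035)&(abs(P[:,1]-.155)<.035)&(P[:,2]>.07)&(P[:,2]<.1)]
T=N[N[:,2]>.0765-.002]; print(len(T),np.median(T,0),T.min(0),T.max(0)); 
c,_,_,_=np.linalg.lstsq(np.c_[T[:,:2]-T[:,:2].mean(0),np.ones(len(T))],T[:,2],rcond=None); print(c)
E
```

```text
[0.55528448 0.15609112 0.18642542] 24.3 [0.14175584 0.10325117 0.3612441 ] 0.09409822697635728
301 [0.54736526 0.15070387 0.08111464] [0.52163946 0.12468993 0.07464456] [0.57705968 0.18401934 0.08505393]
[0.02580459 0.04207372 0.08084477]
```

View pics/s6.png

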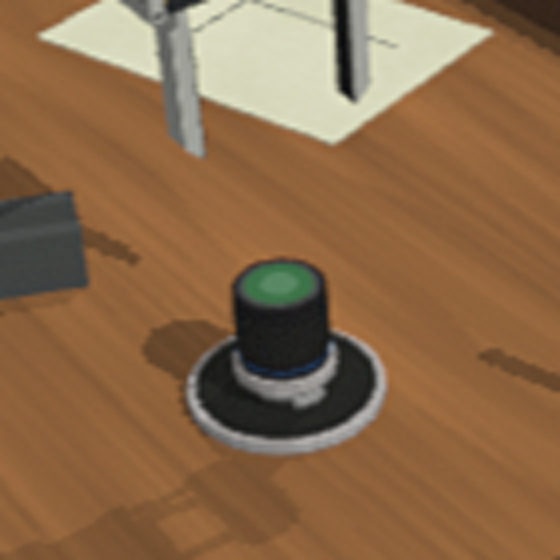

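The lens stands upright in the middle of the rest (crop lens 283,330; rest centre 287,385), with the gripper well clear. Handing in.

```bash
python3 -c "
from station import arm
print(arm.finish_job())"
```

```text
the job is handed in; nothing more can be done
None
```

I handed the job in after about 24 s of robot time, but no verdict came back: the button is fully down, the lens came free after turning to its stop at about 76°, and it now stands upright and released in the middle of the rest.

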